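Offer up a carved plaque over the taped recess of a box lid on the carving easel

ROBOT

A 6-joint arm with a two-finger parallel gripper is mounted at the origin on the work surface. World frame = base frame: x ahead of the robot, y to its left, z up, the work surface at z = 0. Lengths are in mm, angles in rad, forces in N, time in s.
With the tool pointing down it reaches from about 275 to 1000 mm from the base axis. Payload 8.4 kg.
Tool frame: the origin (TCP) lies between the finger pads; the fingertips stand 22 mm ahead of it and the grasp point (between the pads) lies 3 mm ahead of it; z points along the fingers, y is the line along which they close (so a half turn about z gives the same grasp; the last joint's range is limited). The gripper opens to 85 mm and grips with 20 to 120 N. Pads are 22 mm wide; open, the fingers measure 114 mm over their backs; the gripper's body (76 mm by 85 mm) begins 54 mm behind the grasp point. The pads swing forward as they close: fully open they stand 13 mm farther back than shut.
Start: joints at [1.241, 0.353, 1.633, -0, 1.155, -0.002], TCP at [201.224, 591.724, 253.281] pointing down, gripper open.
Joint ranges: [-2.63, 2.63], [-0.92, 2.1], [0.06, 2.66], [-1.3, 4.44], [0, 2.69], [-3.02, 3.02]. Speed limits (rad/s): [2.22, 2.22, 2.79, 3.14, 3.14, 3.14].

INTERFACE

Orientations are given as [roll, pitch, yaw] about the fixed x, y, z axes, in that order (R = Rz(yaw) Ry(pitch) Rx(roll)).
In Python, from rig import r, grab_frame gives the robot as it stands.
- The arm moves only by the shell command python3 -m inch 'ROWS' [FORCE]. ROWS is JSON, a list of rows, each a list of 7 numbers: the turn, a rotation vector about the tool's x, y, z as a fraction of full scale, then the shift along the tool's x, y, z as a fraction of full scale, then the closure, from 0 (fully open) to 1 (shut). In form: [[rx, ry, rz, dx, dy, dz, fingers], ...]. A call has 1 to 8 rows; each row shifts and turns the commanded pose from where the row before left it, along the tool's axes as they then stand; what a row does not reach is not made up. Full scale, the value 1, is 2.5 cm for a shift and pi rad for a turn. A row lasts 1/12 s, in which the tool goes at most 41.7 mm and 7.16 degrees, less where a joint would pass 70% of its speed; a pose out of reach is approached as far as the arm can. A call with a number of a shift or a turn outside -1 to 1 is refused whole. A call with a gripper value outside its range is refused whole. The fingers move at their own pace and stop on an object; FORCE is the grip in N (left out, the last holds). Time passes only in rows, so rows that do not move let the fingers close. It gives the time, the measured TCP pose, the force, the opening and the grip force at its end, in the units of the state.
- r.sense(): the state, without advancing time (a new reading comes with each control period).
- grab_frame(name): name is "side" or "top"; returns a dict with "pixels" (480x640x3 uint8, red, green, blue), "z_map" (480x640 float32, mm along the optical axis (not along the pixel's ray), 0 where there is no reading), "vertical_fov" (degrees; the focal length in pixels is half the picture's height over the tangent of half this angle, whatever the lens; pixels are square), "cx", "cy" (the principal point, pixels), "cam_to_world" (4x4, takes a point from camera to world coordinates). Camera axes: x right, y down, z forward; pixel columns grow to the right and rows downward; lengths in mm; the calibration is good to about 2 mm. A picture is of the moment at which its call begins.
- r.sign_off(): hands the job in; it is judged then, once.
The state is a dict: "clock": time; "qpos": joint angles; "qvel": joint speeds; "joint_efforts": joint torques, N m; "eef_pos": TCP position; "tcp_rot": TCP orientation; "contact_force": force on the tool from outside, world axes, zero at the start; "wrist_torque": the same for the moment, N m; "opening": opening from 0.0 (shut) to 1.0 (fully open); "grasp_force": force on a finger pad.
Only numpy, scipy, OpenCV 4.12 (cv2) and the standard library are available. Lean on these libraries where they do the work, as an engineer would, in place of code of your own. Each camera call takes 0.05 s, during which the arm holds its last target. There are 200 camera calls.

TASK

Set the pale box lid on the sloping carving easel, recess up, near the middle of the board's width, lying flat on the slope and pointing straight up it with its lower end against the ledge, and let go of it. Then pick up the dark rectangular plaque, carry it over the tools and stop with it hovering about 10 mm above the lid, carved face up, centred over the recess, lengthwise along it and parallel to the sloping lid, as if about to go straight in; the tape in the recess grabs at first touch, so the plaque must never touch the lid, and you finish still holding it there, motionless, so that I can check the margins from across the bench. Drop neither piece, and leave the other loose tools and pieces where they are.

Things in the scene. Friction and masses are not known exactly. Their poses are not given: they have to be found in the camera images.
- easel_board: sloping board of a carving easel fixed to the bench: 200 long x 180 wide, dark rubber face, tilted 15 degrees, low end away from the robot, with a ledge along the low end, 12 high over the face. Origin: on the face where it meets the ledge, midway across, 36 above the bench; x up the slope, y across, z square out of the face. The easel's flat base reaches 15 beyond the ledge
- box_lid: pale wooden box lid, 150 long x 62 wide x 16 thick, about 90 g, lying recess up on the bench left or right of the easel (the plaque is on the other side). In its top a central recess 90 x 40, 4 deep, with two strips of tape; dark notches along the rim; both ends alike. Origin: centre of the underside; x along its length, y across, z up (top face at z = 16)
- plaque: dark walnut plaque with a small carved flower and leaves on top, 80 long x 30 wide x 14 thick (carving up to 18), loose, about 35 g, lying face up on the bench. The two ends are alike. Origin: centre of the flat underside; x along its length, y across, z up out of the carved face
- block_plane: steel block plane with brass cap and round wooden front knob, 165 long x 50 wide x 48 high, loose; stands beside the easel, on one side or the other, its length roughly along the easel's. Origin: centre of its underside, x along its length
- oilstone: two-colour sharpening stone in a wooden holder, 150 x 50 x 44 high, loose; stands beside the easel on the side away from the plane. Origin: centre of its underside, x along its length
- knife_long: carving knife with a pale wooden handle, 185 long, 24 high, loose, lying beyond the easel. Origin: under the knife, 13 from the blade end of the handle; x points along the blade
- knife_short: carving knife with a pale wooden handle, 165 long, 24 high, loose, lying on the left beyond the pieces. Origin: under the knife, 13 from the blade end of the handle; x points along the blade
- pencil: dark pencil, 168 long, 7 thick, loose, on the right beyond the pieces. Origin: under its middle, x along it
- rosette: round carved wooden rosette, 48 across, 17 high, loose, on the far right: not the plaque. Origin: centre of its underside
- glue: yellow glue bottle with orange cap, 52 across, 130 high, standing beyond the easel. Origin: centre of its underside
There are look-alikes about, which are no part of the job. What is meant by the plaque is not purple or yellow, and is the larger of those in its own colour.

How it is judged (in metres and radians):
On the way:
1. the lid lies on the easel, square, against the ledge, released (x of box_lid in the frame of easel_board between 0.07 and 0.081 m and y of box_lid in the frame of easel_board between -0.03 and 0.03 m and z of box_lid in the frame of easel_board between -0.004 and 0.005 m and angle between the x axis of box_lid and the x axis of easel_board, either way round below 0.1 rad and angle between the z axis of box_lid and the z axis of easel_board, either way round below 0.06 rad and angle between box_lid's own z axis and vertical below 0.6 rad and contact force between box_lid and the fingers below 0.1 N and linear speed of box_lid below 0.02 m/s), for 0.3 s.
At the end, for the whole second after the job is handed in: Lid released flat on the easel, square within 0.1 rad, within 30 mm of the midline, at most 6 mm from the ledge. Plaque held still, face up, off lid and easel, 4 to 16 mm above the lid's top face, centred on the recess within 5 mm each way, lengthwise and parallel within 0.1 rad (all of step 1 and x of plaque in the frame of box_lid between -0.005 and 0.005 m and y of plaque in the frame of box_lid between -0.005 and 0.005 m and z of plaque in the frame of box_lid between 0.02 and 0.032 m and angle between the x axis of plaque and the x axis of box_lid, either way round below 0.1 rad and angle between the z axis of plaque and the z axis of box_lid, either way round below 0.1 rad and angle between plaque's own z axis and vertical below 0.6 rad and contact force between plaque and the fingers above 1 N and contact force between plaque and box_lid below 0.05 N and contact force between plaque and easel_board below 0.05 N and linear speed of plaque below 0.02 m/s); the arm keeps its last pose, push and grip.
It fails at once if the plaque touches the lid (contact force between plaque and box_lid above 0.2 N).
It fails at once if the lid is dropped (falls free faster than 0.45 m/s) (linear speed of box_lid above 0.45 m/s and contact force between box_lid and the fingers below 0.05 N).
It fails at once if the plaque is dropped (falls free faster than 0.45 m/s) (linear speed of plaque above 0.45 m/s and contact force between plaque and the fingers below 0.05 N).
It fails at once if another tool or piece is shifted by more than 20 mm (distance of any of block_plane, oilstone, knife_long, knife_short, pencil, rosette, glue from where it was at the start of the episode above 0.02 m).
It also fails if it takes over 66 s, if anything falls off the work surface, if the arm or the gripper's body presses on something with over 40 N, if the wrist force passes 120 N, or if a joint passes its speed limit or range.

## Working session

There is one attempt and no reset: what is moved stays moved. The work goes in short steps, Python scripts to look and compute and a shell command to move; the robot and the scene stay as the last step left them, time stands still between calls to the robot, and variables do not carry over. Pictures are saved under pics/ and viewed, at most 10 in all, crops included, and the job is handed in when it is done.

```bash
ls; mkdir -p pics
python3 - <<'E'
from rig import r, grab_frame
import cv2, pickle
for n in ("top","side"):
    f=grab_frame(n); cv2.imwrite(f"pics/{n}0.png",f["pixels"][:,:,::-1]); pickle.dump(f,open(f"{n}0.pkl","wb"))
    print(n,f["vertical_fov"],f["cx"],f["cy"],f["cam_to_world"])
print(r.sense())
E
```

```text
pics
top 50.95856675218191 323.6413793145624 242.1173311249963 [[-2.72708426e-02 -9.83386576e-01  1.79463487e-01  3.82566488e+02]
 [-9.99325032e-01  3.12399828e-02  1.93272968e-02 -4.77422406e+01]
 [-2.46126405e-02 -1.78815283e-01 -9.83574762e-01  1.06642132e+03]
 [ 0.00000000e+00  0.00000000e+00  0.00000000e+00  1.00000000e+00]]
side 52.314142631701884 320.603233427935 237.42871529939 [[ 9.27260824e-01 -2.03137551e-01  3.14519474e-01  2.35558137e+02]
 [-3.74116417e-01 -5.36277046e-01  7.56600182e-01 -8.17819089e+02]
 [ 1.49756659e-02 -8.19232607e-01 -5.73265789e-01  6.75412976e+02]
 [ 0.00000000e+00  0.00000000e+00  0.00000000e+00  1.00000000e+00]]
{'clock': 0.1, 'qpos': array([ 1.24060054e+00,  3.53562555e-01,  1.63404017e+00,  4.19895598e-05,
        1.15517340e+00, -2.41330968e-03]), 'qvel': array([ 0.0007015 , -0.00063215, -0.00337577, -0.00042914,  0.00097357,
        0.00101676]), 'joint_efforts': array([-5.61544512e-04, -6.06353760e+01, -3.42816710e+01, -9.97509642e-05,
        3.89112218e-03, -1.03025599e-05]), 'eef_pos': array([201.08837637, 591.36636375, 252.65531285]), 'tcp_rot': array([-3.14040928e+00, -4.12506539e-05,  2.81379318e+00]), 'contact_force': array([-0.97038034, -0.90349939,  0.47087999]), 'wrist_torque': array([ 0.04562026,  0.0034675 , -0.02574308]), 'grasp_force': 0.0, 'opening': 0.9962605022194126}
```

View pics/top0.png

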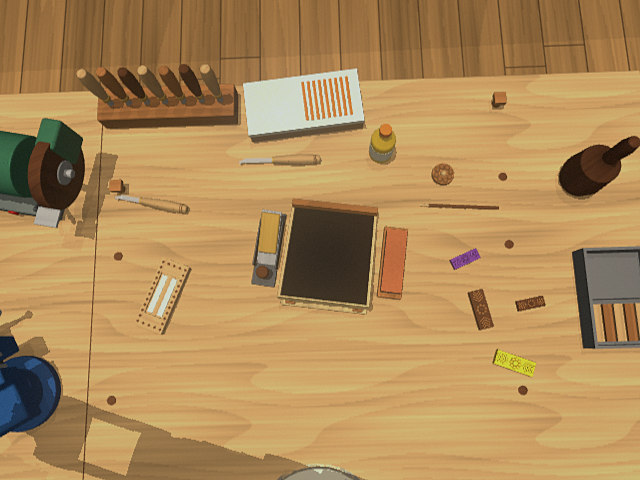

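View pics/side0.png

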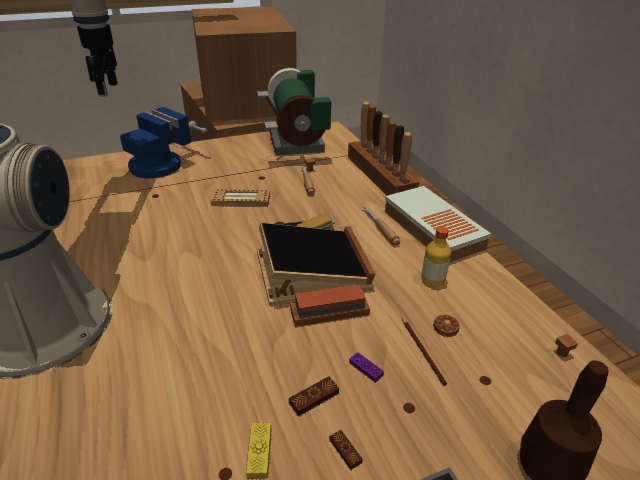

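Top view: the candidates for the plaque are the dark brown one at (480,309), a smaller brown one at (530,303), the purple one at (465,259), the yellow one at (515,362) and the round rosette at (443,174). I choose (480,309), the larger of the two browns. The lid is at (163,297), the board is centred near (328,255), the plane is at (267,248) and the oilstone at (394,262). The side view agrees, with the plaque at (314,395) and the lid at (241,198).

```bash
cat > h.py <<'E'
import numpy as np, cv2, pickle
def world(f):
    fl=240/np.tan(np.radians(f["vertical_fov"]/2)); v,u=np.mgrid[0:480,0:640]; z=f["z_map"]
    P=np.stack([(u-f["cx"])/fl*z,(v-f["cy"])/fl*z,z],-1); M=f["cam_to_world"]
    W=P@M[:3,:3].T+M[:3,3]; W[z<=0]=np.nan; return W
def rect(W,mask):
    p=W[mask].astype(np.float32); (c,s,a)=cv2.minAreaRect(p[:,:2]); a=np.radians(a)
    if s[0]<s[1]: s=s[::-1]; a+=np.pi/2
    return np.round(c,1),np.round(s,1),round((a+np.pi/2)%np.pi-np.pi/2,3),np.round(np.median(p[:,2]),1),len(p),np.round(p.mean(0),1)
def plane(p):
    c=p.mean(0); n=np.linalg.svd(p-c,full_matrices=False)[2][2]; return c,n*np.sign(n[2])
E
python3 - <<'E'
from h import *
t=pickle.load(open("top0.pkl","rb")); s=pickle.load(open("side0.pkl","rb"))
boxes={"top":dict(lid=(130,250,200,345),plaque=(462,283,500,335),stone=(374,220,414,305),plane=(246,205,289,292),small=(510,290,550,318),knife_s=(114,190,195,216),knife_l=(236,150,325,170)),
"side":dict(lid=(205,180,275,212),plaque=(284,370,345,418))}
for n,f in (("top",t),("side",s)):
    W=world(f)
    for k,(a,b,c,d) in boxes[n].items():
        m=np.zeros((480,640),bool); m[b:d,a:c]=1; m&=W[...,2]>6
        m=cv2.morphologyEx(m.astype(np.uint8),cv2.MORPH_OPEN,np.ones((2,2)))>0
        print(n,k,*rect(W,m))
    fl=W[...,2][np.abs(W[...,2])<5]; print("table z",np.median(fl))
for n,f,q in(("top",t,(296,215,365,295)),("side",s,(275,232,345,268))):
    W=world(f); p=W[q[1]:q[3],q[0]:q[2]].reshape(-1,3); c,nn=plane(p); print(n,"board",c,nn,"tilt",np.degrees(np.arccos(nn[2])),"az",np.arctan2(nn[1],nn[0]), p.std(0))
W=world(t)
m=np.zeros((480,640),bool); m[195:318,270:382]=1; g=t["pixels"].max(-1); 
m&=(g<70)&(W[...,2]>30); m=cv2.morphologyEx(m.astype(np.uint8),cv2.MORPH_OPEN,np.ones((5,5)))>0
print("boardface",*rect(W,m)); p=W[m]; print(p[:,0].min(),p[:,0].max(),p[:,2].min(),p[:,2].max())
print(cv2.boxPoints(cv2.minAreaRect(W[m][:,:2].astype(np.float32))))
o=t["pixels"][200:370,420:600,::-1]; cv2.imwrite("pics/crop.png",cv2.resize(o,None,fx=4,fy=3.5,interpolation=cv2.INTER_CUBIC))
E
```

```text
Traceback (most recent call last):
  File "h.py", line 7, in rect
    p=W[mask].astype(np.float32); (c,s,a)=cv2.minAreaRect(p[:,:2]); a=np.radians(a)
                                          ~~~~~~~~~~~~~~~^^^^^^^^^
cv2.error: OpenCV(4.12.0) /io/opencv/modules/imgproc/src/convhull.cpp:143: error: (-215:Assertion failed) total >= 0 && (depth == CV_32F || depth == CV_32S) in function 'convexHull'
```

```bash
sed -i 's/cv2.minAreaRect(p\[:,:2\])/cv2.minAreaRect(p[:,:2].copy())/' h.py
python3 - <<'E'
from h import *
t=pickle.load(open("top0.pkl","rb")); s=pickle.load(open("side0.pkl","rb"))
boxes={"top":dict(lid=(130,250,200,345),plaque=(462,283,500,335),stone=(374,220,414,305),plane=(246,205,289,292),small=(510,290,550,318),knife_s=(114,190,195,216),knife_l=(236,150,325,170)),
"side":dict(lid=(205,180,275,212),plaque=(284,370,345,418))}
for n,f in (("top",t),("side",s)):
    W=world(f)
    for k,(a,b,c,d) in boxes[n].items():
        m=np.zeros((480,640),bool); m[b:d,a:c]=1; m&=W[...,2]>6
        m=cv2.morphologyEx(m.astype(np.uint8),cv2.MORPH_OPEN,np.ones((2,2)))>0
        print(n,k,*rect(W,m))
    fl=W[...,2][np.abs(W[...,2])<5]; print("table z",np.median(fl))
for n,f,q in(("top",t,(296,215,365,295)),("side",s,(275,232,345,268))):
    W=world(f); p=W[q[1]:q[3],q[0]:q[2]].reshape(-1,3); c,nn=plane(p); print(n,"board",c,nn,"tilt",np.degrees(np.arccos(nn[2])),"az",np.arctan2(nn[1],nn[0]), p.std(0))
W=world(t)
m=np.zeros((480,640),bool); m[195:318,270:382]=1; g=t["pixels"].max(-1); 
m&=(g<70)&(W[...,2]>30); m=cv2.morphologyEx(m.astype(np.uint8),cv2.MORPH_OPEN,np.ones((5,5)))>0
print("boardface",*rect(W,m)); p=W[m]; print(p[:,0].min(),p[:,0].max(),p[:,2].min(),p[:,2].max())
print(cv2.boxPoints(cv2.minAreaRect(W[m][:,:2].astype(np.float32).copy())))
o=t["pixels"][200:370,420:600,::-1]; cv2.imwrite("pics/crop.png",cv2.resize(o,None,fx=4,fy=3.5,interpolation=cv2.INTER_CUBIC))
E
```

```text
top lid [nan nan] [0. 0.] 0.0 nan 2204 [nan nan nan]
top plaque [ 421.9 -350. ] [80.1 36.3] 0.21 15.1 605 [ 421.8 -347.7   14.3]
top stone [nan nan] [0. 0.] 0.0 nan 1755 [nan nan nan]
top plane [550.4  69. ] [162.4  89.8] -0.217 nan 2076 [nan nan nan]
top small [ 431.3 -453.7] [63.2 21.5] -1.394 nan 290 [nan nan nan]
top knife_s [677.4 350.1] [169.3  15.8] 1.279 nan 574 [nan nan nan]
top knife_l [755.7  64.7] [178.2  20.2] -1.53 nan 577 [nan nan nan]
table z 0.537430716263998
side lid [476.1 322.1] [148.5  80.9] -0.419 nan 814 [nan nan nan]
side plaque [nan nan] [0. 0.] 0.0 nan 878 [nan nan nan]
table z -0.5726918167667918Traceback (most recent call last):
  File "<stdin>", line 13, in <module>
  File "h.py", line 11, in plane
    c=p.mean(0); n=np.linalg.svd(p-c,full_matrices=False)[2][2]; return c,n*np.sign(n[2])
                   ~~~~~~~~~~~~~^^^^^^^^^^^^^^^^^^^^^^^^^
    u, s, vh = gufunc(a, signature=signature)
               ~~~~~~^^^^^^^^^^^^^^^^^^^^^^^^
    raise LinAlgError("SVD did not converge")
numpy.linalg.LinAlgError: SVD did not converge
```

```bash
sed -i 's/^def rect(W,mask):/def rect(W,mask):\n    mask=mask\&np.isfinite(W[...,2])/; s/^def plane(p):/def plane(p):\n    p=p[np.isfinite(p[:,2])]/' h.py
cat > m0.py <<'E'
from h import *
t=pickle.load(open("top0.pkl","rb")); s=pickle.load(open("side0.pkl","rb"))
boxes={"top":dict(lid=(130,250,200,345,10,20),plaque=(462,283,500,335,10,20),stone=(374,220,414,305,35,60),plane=(246,205,289,292,15,60),small=(510,290,550,318,6,20),knife_s=(114,190,195,216,6,30),knife_l=(236,150,325,170,6,30)),
"side":dict(lid=(205,180,275,212,10,20),plaque=(284,370,345,418,10,20))}
for n,f in (("top",t),("side",s)):
    W=world(f)
    for k,(a,b,c,d,z0,z1) in boxes[n].items():
        m=np.zeros((480,640),bool); m[b:d,a:c]=1; m&=(W[...,2]>z0)&(W[...,2]<z1)
        m=cv2.morphologyEx(m.astype(np.uint8),cv2.MORPH_OPEN,np.ones((3,3)))>0
        print(n,k,*rect(W,m))
for n,f,q in(("top",t,(296,215,365,295)),("side",s,(275,232,345,268))):
    W=world(f); p=W[q[1]:q[3],q[0]:q[2]].reshape(-1,3); c,nn=plane(p); print(n,"board",c,nn,"tilt",np.degrees(np.arccos(nn[2])),"az",np.arctan2(nn[1],nn[0]), "nan",np.isnan(p[:,0]).mean())
W=world(t)
m=np.zeros((480,640),bool); m[195:318,270:382]=1; g=t["pixels"].max(-1); 
m&=(g<70)&(W[...,2]>30); m=cv2.morphologyEx(m.astype(np.uint8),cv2.MORPH_OPEN,np.ones((5,5)))>0
print("boardface",*rect(W,m)); p=W[m]; print(p[:,0].min(),p[:,0].max(),p[:,2].min(),p[:,2].max())
print(cv2.boxPoints(cv2.minAreaRect(W[m][:,:2].astype(np.float32).copy())))
o=t["pixels"][200:370,420:600,::-1]; cv2.imwrite("pics/crop.png",cv2.resize(o,None,fx=4,fy=3.5,interpolation=cv2.INTER_CUBIC))
E
python3 m0.py
```

```text
top lid [471.8 316.5] [149.7  64.5] -0.387 15.2 1977 [470.5 316.8  15. ]
top plaque [ 424.  -346.6] [79.4 30.5] 0.215 15.2 565 [ 423.9 -346.    15.2]
top stone [ 526.  -169.9] [129.4  42.7] -0.153 44.7 1319 [ 525.2 -169.3   44.7]
top plane [567.4  80.7] [142.2  71.7] -0.156 41.4 1166 [580.9  88.   40. ]
top small [ 433.2 -449.9] [57.9 21.2] -1.395 11.1 279 [ 433.2 -450.8   11.1]
top knife_s [673.1 347.2] [161.1  22.8] 1.372 18.0 537 [669.4 331.4  17.4]
top knife_l [760.   65.1] [174.5  21.6] 1.552 18.1 569 [759.4  46.8  17.5]
side lid [470.6 314.8] [151.4  70.2] -0.418 14.1 636 [469.8 313.5  13.9]
side plaque [ 423.6 -348. ] [80.6 31.5] 0.205 14.0 785 [ 422.4 -349.9   14.1]
top board [540.99575354 -40.18844748  62.27758666] [ 0.25559034 -0.03721523  0.96606863] tilt 14.968353409816391 az -0.14458890401370017 nan 0.004347826086956522
side board [534.70929879 -41.01579154  62.45742266] [ 0.25602938 -0.03509847  0.9660316 ] tilt 14.976566424055472 az -0.1362384407629415 nan 0.007142857142857143
boardface [542.3 -37.6] [188.6 166.5] -0.142 63.6 7194 [538.  -37.7  63.2]
439.27150269592846 643.8376919746302 32.17264242565716 92.57949263963508
[[ 437.18958  -106.710785]
 [ 623.9151   -133.36473 ]
 [ 647.43774    31.424194]
 [ 460.71222    58.07814 ]]
```

View pics/crop.png

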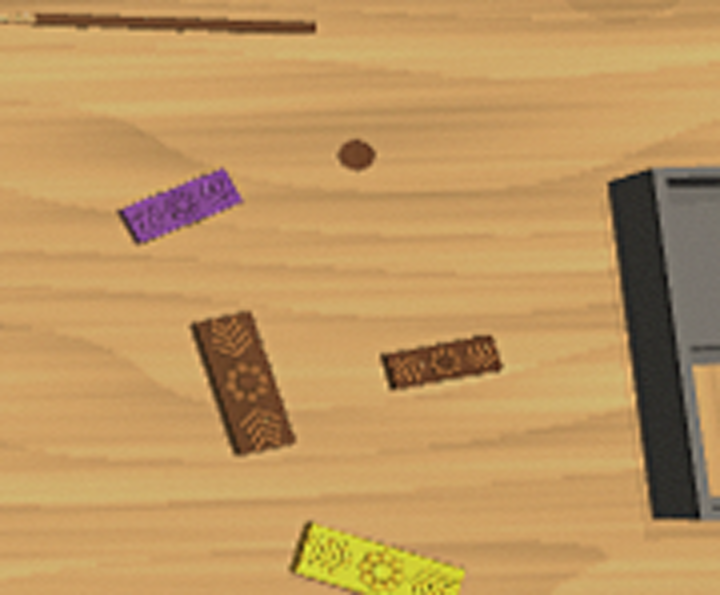

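Crop: the larger brown plaque with the flower is at crop (243,382), a clear match, and the smaller brown is at (442,362). Next I need the ledge, a finer yaw for the lid, and a planner helper that only prints.

```bash
cat > plan.py <<'E'
import numpy as np, sys
from scipy.spatial.transform import Rotation as Ro
def frame(yaw,n=(0,0,1)):
    "tool rot: z=-n, x near direction yaw (+pi, tool x toward robot)"
    z=-np.array(n,float)/np.linalg.norm(n); x=-np.array([np.cos(yaw),np.sin(yaw),0]); x-=z*(x@z); x/=np.linalg.norm(x)
    return np.stack([x,np.cross(z,x),z],1)
def plan(p,R,s=None):
    from rig import r
    s=s or r.sense(); R0=Ro.from_euler("xyz",s["tcp_rot"]).as_matrix()
    rv=Ro.from_matrix(R0.T@R).as_rotvec()/np.pi; d=R.T@(np.array(p)-s["eef_pos"])/25
    np.set_printoptions(suppress=True,precision=4)
    print("turn",rv,"minrows %.1f"%(np.linalg.norm(rv)/.0397),"shift after turn",d,"| t",round(s["clock"],2),"F",s["contact_force"].round(1),"open",round(s["opening"],3),"g",round(s["grasp_force"],1),"q",s["qpos"].round(2),"p",s["eef_pos"].round(1))
E
python3 - <<'E'
from h import *; from plan import *
t=pickle.load(open("top0.pkl","rb")); s=pickle.load(open("side0.pkl","rb"))
n=np.array([.2558,-.0362,.9661]); c=np.array([538,-40.2,62.3]); c[2]=62.3-((538-541)*n[0])/n[2]
ex=np.array([-1,0,0])+n*n[0]; 
az=np.arctan2(n[1],n[0]); ex=np.array([-np.cos(az)*n[2],-np.sin(az)*n[2],np.hypot(n[0],n[1])]); ey=np.cross(n,ex)
for nm,f,q in(("top",t,(270,190,390,320)),("side",s,(250,210,385,300))):
    W=world(f)[q[1]:q[3],q[0]:q[2]]; px=f["pixels"][q[1]:q[3],q[0]:q[2]].max(-1)
    L=(W-c)@np.stack([ex,ey,n],1); 
    led=(L[...,2]>8)&(L[...,2]<18)&(L[...,0]<-60)&(abs(L[...,1])<110)
    print(nm,"ledge x",np.nanpercentile(L[led][:,0],[2,50,98]),"y",np.nanpercentile(L[led][:,1],[0,1,99,100]),"z",np.nanmedian(L[led][:,2]))
    A=np.c_[L[led][:,1],np.ones(led.sum())]; print(" slope",np.linalg.lstsq(A,L[led][:,0],rcond=None)[0])
    fc=(abs(L[...,2])<3)&(px<70)&(abs(L[...,0])<110)&(abs(L[...,1])<110)
    print(" face x",np.nanpercentile(L[fc][:,0],[0,1,99,100]),"y",np.nanpercentile(L[fc][:,1],[0,1,99,100]))
    for X in(-60,0,60):
        b=fc&(abs(L[...,0]-X)<8); print("  x",X,L[b][:,1].min(),L[b][:,1].max())
W=world(t)
for k,(a,b,cc,d) in dict(lid=(130,250,200,345),plaque=(462,283,500,335),glue=(365,120,400,165)).items():
    m=np.zeros((480,640),bool); m[b:d,a:cc]=1; m&=(W[...,2]>10)&(W[...,2]<(20 if k!="glue" else 150)); p=W[m][:,:2]; w,v=np.linalg.eigh(np.cov(p.T)); print(k,np.arctan(v[1,1]/v[0,1]),p.mean(0))
print("origin guess c,ex,ey",c,ex,ey)
plan((471.3,316,110),frame(-.395))
E
```

```text
top ledge x [-115.12810985 -107.68209674 -100.93202523] y [-93.0298036  -90.72899257  85.15157558  86.58213627] z 11.909625834124178
 slope [ 3.05743010e-03 -1.07752777e+02]
 face x [-102.13671793  -98.83429752   91.43744524   94.56632154] y [-86.42187856 -84.21272278  78.45912116  80.1662961 ]
  x -60 -85.57917862565274 80.16629610328721
  x 0 -85.85088364881186 79.28314504713919
  x 60 -86.22386324231123 79.97189141162845
side ledge x [-206.19637208 -107.37093617 -101.00861119] y [-109.64527619 -106.65899634   87.96119151   90.16896924] z 10.463395790194912
 slope [ 1.02610000e-01 -1.10585493e+02]
 face x [-109.02053013 -102.26062772   93.64044834   95.77312732] y [-108.30917739  -84.47029133   81.97352765   89.10638133]
  x -60 -88.38798017072622 84.69080051095686
  x 0 -87.54578805770696 83.46417958181311
  x 60 -84.91035869123975 82.86824802097215
lid -0.39100107475178986 [470.73135655 316.52451598]
plaque 0.21382025622225995 [ 423.77715018 -346.07236501]
glue 1.3150841623199163 [ 762.73581363 -153.61256448]
origin guess c,ex,ey [538.         -40.2         63.09432771] [-0.95656888  0.13537058  0.25834876] [-0.14013374 -0.9902268   0.        ]
turn [-0.0004 -0.      0.0214] minrows 0.5 shift after turn [-14.2147  -6.0073   5.7062] | t 0.1 F [-1.  -0.9  0.5] open 0.996 g 0.0 q [ 1.24  0.35  1.63  0.    1.16 -0.  ] p [201.1 591.4 252.7]
```

Ledge face at about O = (635, -51), with board azimuth -0.141. Now moving over the lid, keeping high at first.

```bash
python3 -m inch '[[0,0,0.0214,-0.5,-0.3,0,0],[0,0,0,-1,-0.5,0,0],[0,0,0,-1,-0.5,0,0],[0,0,0,-1,-0.5,0,0],[0,0,0,-1,-0.5,0,0],[0,0,0,-1,-0.5,0,0],[0,0,0,-1,-0.5,0,0],[0,0,0,-1,-0.5,0,0]]' 30; python3 -m inch '[[0,0,0,-1,-0.5,0.5,0],[0,0,0,-1,-0.5,0.7,0],[0,0,0,-1,-0.5,0.8,0],[0,0,0,-1,-0.5,0.8,0],[0,0,0,-1,-0.3,0.8,0],[0,0,0,-1,0,0.8,0],[0,0,0,-0.5,0,0.8,0],[0,0,0,0,0,0.5,0]]'
python3 -c "
from plan import *
plan((471.3,316,60),frame(-.393))"
```

```text
clock: 0.77
eef_pos: [339.0, 431.2, 253.0]
tcp_rot: [-3.141, -0.0, 2.747]
contact_force: [-0.3, -0.3, -0.3]
opening: 1.0
grasp_force: 0.0
clock: 1.43
eef_pos: [468.0, 315.3, 108.8]
tcp_rot: [-3.141, -0.0, 2.745]
contact_force: [-0.7, 1.2, 1.0]
opening: 1.0
grasp_force: 0.0
turn [-0.0003 -0.     -0.0013] minrows 0.0 shift after turn [-0.1094  0.077   1.9508] | t 1.43 F [-0.7  1.2  1. ] open 1.0 g 0.0 q [ 0.59  0.44  1.88 -0.    0.82 -0.58] p [468.  315.3 108.8]
```

```bash
python3 -m inch '[[0,0,0,-0.11,0.07,0.6,0],[0,0,0,0,0,0.7,0],[0,0,0,0,0,0.7,0],[0,0,0,0,0,0.7,0],[0,0,0,0,0,0.5,0],[0,0,0,0,0,0.3,0],[0,0,0,0,0,0,0],[0,0,0,0,0,0,0]]'
python3 - <<'E'
from plan import *; from h import *; from rig import grab_frame
plan((471.3,316,20),frame(-.393))
f=grab_frame("side"); cv2.imwrite("pics/g1.png",cv2.resize(f["pixels"][120:260,160:340,::-1],None,fx=4,fy=4))
E
```

```text
clock: 2.1
eef_pos: [469.5, 317.4, 23.3]
tcp_rot: [-3.141, -0.0, 2.747]
contact_force: [0.4, 0.7, 0.6]
opening: 1.0
grasp_force: 0.0
turn [-0.0001 -0.0001 -0.0006] minrows 0.0 shift after turn [-0.0874 -0.0258  0.1311] | t 2.1 F [0.4 0.7 0.6] open 1.0 g 0.0 q [ 0.59  0.58  1.9  -0.    0.66 -0.58] p [469.5 317.4  23.3]
```

View pics/g1.png

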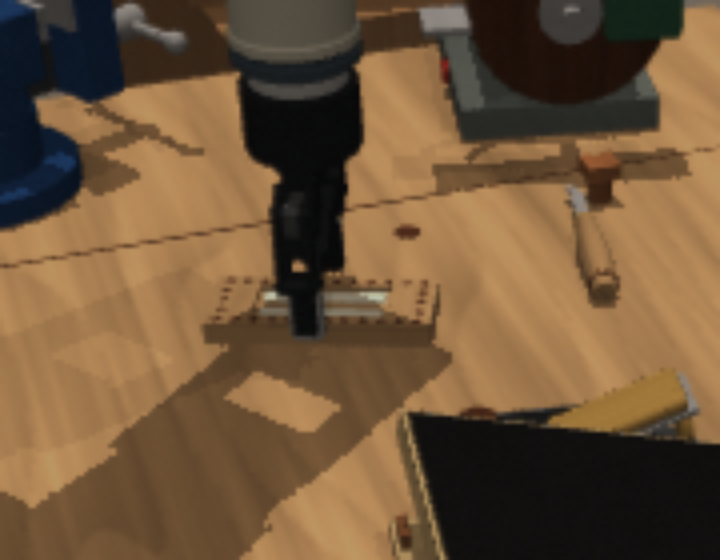

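The crop shows the open fingers straddling the lid's middle, near tip at crop (307,330). Lowering slightly, then closing.

```bash
python3 -m inch '[[0,0,0,-0.08,0,0.15,0],[0,0,0,0,0,0,0.5],[0,0,0,0,0,0,0.5],[0,0,0,0,0,0,0.5],[0,0,0,0,0,0,0.5],[0,0,0,0,0,0,0.5],[0,0,0,0,0,0,0.5],[0,0,0,0,0,0,0.5]]' 50;  python3 -m inch '[[0,0,0,0,0,0,0.5],[0,0,0,0,0,-0.2,0.5],[0,0,0,0,0,-0.4,0.5],[0,0,0,0,0,-0.8,0.5],[0,0,0,0,0,-0.8,0.5],[0,0,0,0,0,-0.4,0.5],[0,0,0,0,0,0,0.5],[0,0,0,0,0,0,0.5]]'
python3 - <<'E'
from plan import *; from h import *; from rig import grab_frame
n=[.2558,-.0362,.9661]
plan((563,-41,200),frame(-.393)); plan((563,-41,200),frame(-.141,n))
f=grab_frame("side"); cv2.imwrite("pics/g2.png",cv2.resize(f["pixels"][120:260,160:340,::-1],None,fx=4,fy=4))
W=world(f); m=np.zeros((480,640),bool); m[150:230,190:300]=1; m&=(W[...,2]>40)&(W[...,2]<80)&(f["pixels"].min(-1)>60); print(m.sum(), rect(W,m))
E
```

```text
clock: 2.82
eef_pos: [471.8, 316.8, 20.3]
tcp_rot: [3.141, 0.001, 2.747]
contact_force: [-0.5, -2.0, 5.1]
opening: 0.71
grasp_force: 54.8
clock: 3.48
eef_pos: [471.7, 316.9, 85.1]
tcp_rot: [3.14, 0.001, 2.747]
contact_force: [-0.5, -0.2, -1.9]
opening: 0.711
grasp_force: 54.5
turn [ 0.0004  0.0003 -0.0007] minrows 0.0 shift after turn [ -8.8557 -11.8242  -4.5953] | t 3.48 F [-0.5 -0.2 -1.9] open 0.711 g 54.5 q [ 0.59  0.48  1.88  0.    0.78 -0.59] p [471.7 316.9  85.1]
turn [ 0.011   0.083  -0.0804] minrows 2.9 shift after turn [ -4.25   -13.6594  -5.8917] | t 3.48 F [-0.5 -0.2 -1.9] open 0.711 g 54.5 q [ 0.59  0.48  1.88  0.    0.78 -0.59] p [471.7 316.9  85.1]
252 (array([464.2, 210.6]), array([308.9, 158.6]), np.float64(1.528), np.float32(78.0), 252, array([473. , 314.5,  77. ], dtype=float32))
```

View pics/g2.png

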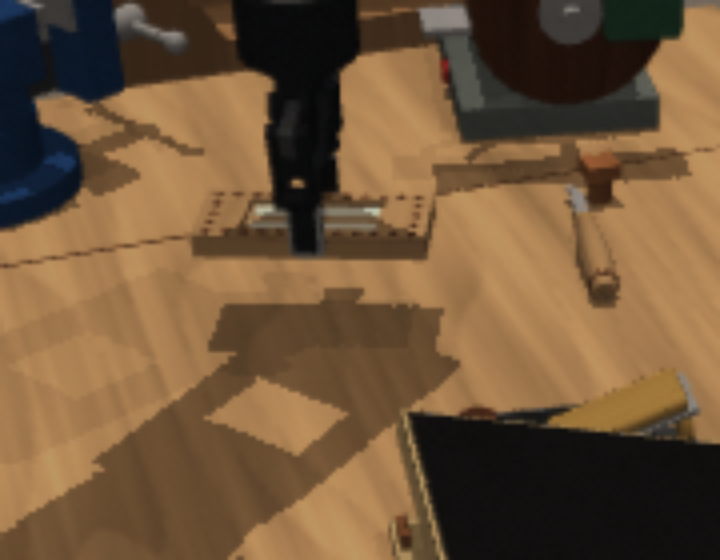

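Lid held level, spanning crop (193–432, ~225). Its underside is 20 mm ahead of the TCP. Carrying it over.

```bash
python3 -m inch '[[0,0,0,0,0,-0.5,0.5],[0,0,0,0,-0.3,-1,0.5],[0,0,0,0,-0.6,-1,0.5],[0,0,0,-0.3,-1,-1,0.5],[0,0,0,-0.7,-1,-0.8,0.5],[0,0,0,-1,-1,-0.3,0.5],[0,0,0,-1,-1,0,0.5],[0,0,0,-1,-1,0,0.5]]';  python3 -m inch '[[0,0,0,-1,-1,0,0.5],[0,0,0,-1,-1,0,0.5],[0,0,0,-1,-1,0,0.5],[0,0,0,-1,-1,0,0.5],[0,0,0,-1,-1,0,0.5],[0,0,0,-0.5,-0.6,0,0.5],[0,0,0,-0.3,-0.3,0,0.5],[0,0,0,0,0,0,0.5]]'
python3 - <<'E'
from plan import *
plan((563,-41,200),frame(-.141,[.2558,-.0362,.9661]))
E
```

```text
clock: 4.2
eef_pos: [507.3, 140.7, 200.5]
tcp_rot: [3.141, 0.001, 2.747]
contact_force: [0.4, 0.6, -1.4]
opening: 0.713
grasp_force: 54.7
clock: 4.87
eef_pos: [584.2, -51.5, 199.2]
tcp_rot: [-3.141, -0.001, 2.744]
contact_force: [-0.1, 0.1, -2.0]
opening: 0.715
grasp_force: 54.7
turn [ 0.0106  0.0825 -0.0811] minrows 2.9 shift after turn [0.8782 0.2979 0.2024] | t 4.87 F [-0.1  0.1 -2. ] open 0.715 g 54.7 q [-0.09  0.35  1.77 -0.    1.02 -1.26] p [584.2 -51.5 199.2]
```

```bash
python3 -m inch '[[0.0027,0.0206,-0.0203,0,0,0,0.5],[0.0027,0.0206,-0.0203,0,0,0,0.5],[0.0026,0.0206,-0.0203,0,0,0,0.5],[0.0026,0.0207,-0.0202,0,0,0,0.5],[0,0,0,0.2,0.1,0.5,0.5],[0,0,0,0.2,0.1,0.6,0.5],[0,0,0,0.2,0.1,0.4,0.5],[0,0,0,0,0,0,0.5]]'
python3 - <<'E'
from plan import *
plan((571.7,-42.1,110),frame(-.141,[.2558,-.0362,.9661]))
E
```

```text
clock: 5.53
eef_pos: [558.2, -37.2, 165.3]
tcp_rot: [3.142, -0.266, 3.004]
contact_force: [-0.6, 0.4, -0.8]
opening: 0.711
grasp_force: 54.7
turn [-0.0002 -0.0014  0.0011] minrows 0.0 shift after turn [-1.1148 -0.1182  1.9935] | t 5.53 F [-0.6  0.4 -0.8] open 0.711 g 54.7 q [-0.08  0.48  1.67  0.02  1.25 -1.52] p [558.2 -37.2 165.3]
```

```bash
python3 -m inch '[[0,-0.0014,0.0011,-0.3,-0.1,0.3,0.5],[0,0,0,-0.4,0,0.6,0.5],[0,0,0,-0.4,0,0.7,0.5],[0,0,0,0,0,0.4,0.5],[0,0,0,0,0,0,0.5],[0,0,0,0,0,0,0.5],[0,0,0,0,0,0,0.5]]'
python3 - <<'E'
from plan import *; from h import *; from rig import grab_frame
plan((571.7,-42.1,110),frame(-.141,[.2558,-.0362,.9661]))
n=np.array([.2558,-.0362,.9661]);ex=np.array([-.9566,.1354,.2583]);ey=np.cross(n,ex);O=np.array([635,-51.1,36.5])
for nm in("top","side"):
    f=grab_frame(nm); W=world(f); L=(W-O)@np.stack([ex,ey,n],1)
    m=(L[...,2]>40)&(L[...,2]<60)&(L[...,0]>-60)&(L[...,0]<220)&(abs(L[...,1])<70)&(f["pixels"].min(-1)>55)
    m=cv2.morphologyEx(m.astype(np.uint8),cv2.MORPH_OPEN,np.ones((3,3)))>0
    print(nm,rect(L,m),np.percentile(L[m],[1,99],axis=0))
    cv2.imwrite(f"pics/p1{nm}.png",f["pixels"][:,:,::-1])
E
```

```text
clock: 6.12
eef_pos: [574.9, -43.6, 112.7]
tcp_rot: [-3.141, -0.255, 2.999]
contact_force: [-0.0, -0.8, -0.7]
opening: 0.711
grasp_force: 54.7
turn [-0.0001  0.0019 -0.0004] minrows 0.0 shift after turn [0.1031 0.0425 0.1388] | t 6.12 F [-0.  -0.8 -0.7] open 0.711 g 54.7 q [-0.09  0.57  1.67  0.01  1.16 -1.52] p [574.9 -43.6 112.7]
  return _methods._mean(a, axis=axis, dtype=dtype,
  ret = ret.dtype.type(ret / rcount)
h.py:10: RuntimeWarning: Mean of empty slice.
  return np.round(c,1),np.round(s,1),round((a+np.pi/2)%np.pi-np.pi/2,3),np.round(np.median(p[:,2]),1),len(p),np.round(p.mean(0),1)
  ret = um.true_divide(
Traceback (most recent call last):
IndexError: index -1 is out of bounds for axis 0 with size 0
```

Run:
```python
from plan import *; from h import *; from rig import grab_frame,r
T=[];S=[]
n=np.array([.2558,-.0362,.9661]);ex=np.array([-.9566,.1354,.2583]);ey=np.cross(n,ex);O=np.array([635,-51.1,36.5])
ims=[]
for nm in("top","side"):
    f=grab_frame(nm); ims.append(f["pixels"][:,:,::-1]); pickle.dump(f,open(nm+"1.pkl","wb")); s=r.sense(); print(s["eef_pos"],s["tcp_rot"])
cv2.imwrite("pics/p1.png",np.hstack([ims[0][150:390,180:480],ims[1][170:410,180:480]]))
```

```text
[575.12635118 -43.65423065 112.89508201] [-3.14077839 -0.25453696  2.99916686]
[575.04294072 -43.61738806 112.82653386] [-3.14079137 -0.25468067  2.99918585]
```

View pics/p1.png

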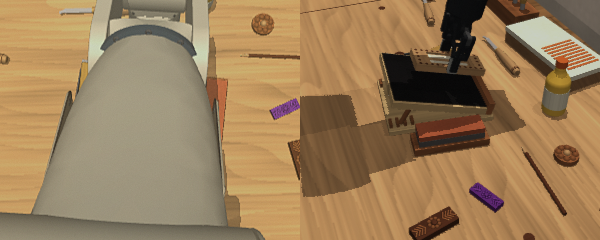

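Left half, top view: the arm hides the easel. Right half, side view: the lid hovers over the board at about (455,58) in the picture. I'll measure the held lid from the side depth.

```bash
cat > lidm.py <<'E'
from h import *
n=np.array([.2558,-.0362,.9661]);ex=np.array([-.9566,.1354,.2583]);ey=np.cross(n,ex);O=np.array([635,-51.1,36.5]);B=np.stack([ex,ey,n],1)
def meas(f,z0,z1,br=70,yw=60):
    W=world(f); L=(W-O)@B; px=f["pixels"]
    m=(L[...,2]>z0)&(L[...,2]<z1)&(L[...,0]>-30)&(L[...,0]<200)&(abs(L[...,1])<yw)&(px[...,0]>br)
    m=cv2.morphologyEx(m.astype(np.uint8),cv2.MORPH_OPEN,np.ones((2,2)))>0
    p=L[m]; print("n",len(p),"x",np.percentile(p[:,0],[.5,99.5]).round(1),"y",np.percentile(p[:,1],[.5,99.5]).round(1),"zmed",np.median(p[:,2]).round(1)); print(rect(L,m)); return L,m
E
python3 - <<'E'
from lidm import *
f=pickle.load(open("side1.pkl","rb"))
L,m=meas(f,44,64)
v,u=np.nonzero(m); print(u.min(),u.max(),v.min(),v.max())
for y in range(-40,41,10):
    b=m&(abs(L[...,1]-y)<5); print(y,b.sum(), L[b][:,0].min().round(1) if b.any() else '',L[b][:,0].max().round(1) if b.any() else '')
E
```

```text
n 989 x [nan nan] y [nan nan] zmed nan
(array([ 24.6, -25.6]), array([285.1, 124.8]), np.float64(0.551), np.float32(51.6), 985, array([86.4, 10.3, 50.2], dtype=float32))
291 365 219 244
-40 0  
-30 5 5.0 139.6
-20 136 5.0 154.5
-10 110 3.6 153.8
0 120 3.6 154.1
10 130 3.6 154.4
20 106 2.8 154.4
30 326 2.9 154.5
40 40 6.3 154.3
```

Lid spans x 3.6–154.4 in the board frame, so the grip is centred. Lowering to just above the face.

```bash
python3 -m inch '[[0,0.0019,0,0.08,0.04,0.1,0.5],[0,0,0,0,0,0.3,0.5],[0,0,0,0,0,0.4,0.5],[0,0,0,0,0,0.3,0.5],[0,0,0,0,0,0.12,0.5],[0,0,0,0,0,0,0.5],[0,0,0,0,0,0,0.5],[0,0,0,0,0,0,0.5]]'
cat > bt.py <<'E'
from plan import *
from lidm import B,O
from rig import r
s=r.sense(); print("TCP in board",((s["eef_pos"]-O)@B).round(1),"F board",(s["contact_force"]@B).round(1)); plan(O+B@[75,0,20],frame(-.141,B[:,2]))
E
python3 bt.py
```

```text
clock: 6.93
eef_pos: [565.2, -41.3, 83.0]
tcp_rot: [-3.141, -0.262, 2.999]
contact_force: [0.4, -0.3, -0.9]
opening: 0.713
grasp_force: 54.7
TCP in board [80.1  0.  26.7] F board [-0.7  0.3 -0.7]
turn [-0.0001 -0.0002 -0.0004] minrows 0.0 shift after turn [-0.2047  0.0021  0.2668] | t 6.93 F [ 0.4 -0.3 -0.9] open 0.713 g 54.7 q [-0.08  0.6   1.7   0.02  1.11 -1.52] p [565.2 -41.3  83. ]
```

```bash
python3 -m inch '[[0,0,0,-0.08,0,0.1,0.5],[0,0,0,0,0,0.08,0.5],[0,0,0,0,0,0.04,0.5],[0,0,0,0,0,0,0.5],[0,0,0,0,0,0,0.5]]' >/dev/null; python3 bt.py;  python3 -m inch '[[0,0,0,0,0,0.03,0.5],[0,0,0,0,0,0,0.5],[0,0,0,0,0,0,0.5]]'>/dev/null;python3 bt.py
```

```text
TCP in board [78.4  0.  20.9] F board [-0.1 -0.2 -1.5]
turn [-0.0001 -0.0003 -0.0004] minrows 0.0 shift after turn [-0.1348  0.0017  0.0378] | t 7.35 F [-0.3  0.2 -1.5] open 0.711 g 54.7 q [-0.08  0.6   1.7   0.02  1.1  -1.52] p [565.4 -41.3  77. ]
TCP in board [78.3  0.1 20.3] F board [-0.3 -0.4 -1.2]
turn [-0.0001 -0.0003 -0.0004] minrows 0.0 shift after turn [-0.1322  0.0024  0.0118] | t 7.6 F [ 0.   0.4 -1.3] open 0.709 g 54.8 q [-0.08  0.6   1.7   0.02  1.1  -1.52] p [565.3 -41.3  76.3]
```

Now slide to the ledge while just above the face, then settle down.

```bash
python3 -m inch '[[0,0,0,-0.1,0,0,0.5],[0,0,0,0,0,0,0.5],[0,0,0,0,0,0,0.5]]'>/dev/null;python3 bt.py; python3 -m inch '[[0,0,0,-0.05,0,0.02,0.5],[0,0,0,0,0,0,0.5],[0,0,0,0,0,0,0.5]]'>/dev/null;python3 bt.py; python3 -m inch '[[0,0,0,0,0,0.03,0.5],[0,0,0,0,0,0,0.5],[0,0,0,0,0,0,0.5]]'>/dev/null;python3 bt.py
```

```text
TCP in board [75.7  0.1 20.2] F board [-0.2  0.  -0.6]
turn [-0.0001 -0.0003 -0.0004] minrows 0.0 shift after turn [-0.0266  0.0023  0.0098] | t 7.85 F [-0.  -0.  -0.6] open 0.713 g 54.8 q [-0.08  0.61  1.7   0.02  1.1  -1.52] p [567.8 -41.6  75.6]
TCP in board [74.9  0.  20.2] F board [ 3.2 -0.3  4.4]
turn [-0.0001 -0.0005 -0.0004] minrows 0.0 shift after turn [0.0025 0.0003 0.0075] | t 8.1 F [-1.9  0.5  5. ] open 0.711 g 55.4 q [-0.08  0.61  1.69  0.02  1.1  -1.52] p [568.5 -41.7  75.4]
TCP in board [74.9  0.  20.1] F board [ 5.9  0.8 10.6]
turn [-0.0001 -0.0004 -0.0004] minrows 0.0 shift after turn [0.0029 0.0012 0.006 ] | t 8.35 F [-3.  -0.4 11.8] open 0.713 g 55.9 q [-0.08  0.61  1.7   0.02  1.1  -1.52] p [568.5 -41.7  75.3]
```

Seated on the face and the ledge. Release and back straight out.

```bash
python3 -m inch '[[0,0,0,0,0,0,0.25],[0,0,0,0,0,0,0.2],[0,0,0,0,0,0,0.1],[0,0,0,0,0,0,0.05],[0,0,0,0,0,0,0],[0,0,0,0,0,0,0]]' >/dev/null; python3 bt.py; python3 -m inch '[[0,0,0,0,0,-0.2,0],[0,0,0,0,0,-0.5,0],[0,0,0,0,0,-0.8,0],[0,0,0,0,0,-1,0],[0,0,0,0,0,-1,0],[0,0,0,0,0,-1,0],[0,0,0,0,0,-0.7,0],[0,0,0,0,0,0,0]]'
python3 - <<'E'
from plan import *
plan((423.7,-347,190),frame(.212))
E
```

```text
TCP in board [74.6  0.1 18.9] F board [ 0.3 -0.  -0.3]
turn [-0.0001 -0.0003 -0.0004] minrows 0.0 shift after turn [ 0.0165  0.0027 -0.0453] | t 8.85 F [-0.3  0.1 -0.3] open 0.998 g 0.0 q [-0.08  0.61  1.7   0.02  1.1  -1.52] p [568.5 -41.7  74. ]
clock: 9.52
eef_pos: [605.0, -46.8, 204.8]
tcp_rot: [-3.141, -0.255, 2.999]
contact_force: [0.6, -0.1, 0.4]
opening: 1.001
grasp_force: 0.0
turn [ 0.0142 -0.0802 -0.1122] minrows 3.5 shift after turn [  9.6173 -10.2145   0.5925] | t 9.52 F [ 0.6 -0.1  0.4] open 1.001 g 0.0 q [-0.09  0.5   1.54  0.01  1.35 -1.52] p [605.  -46.8 204.8]
```

```bash
python3 -m inch '[[0.0035,-0.02,-0.028,0,0,0,0],[0.0035,-0.02,-0.028,0,0,0,0],[0.0036,-0.02,-0.028,0,0,0,0],[0.0036,-0.02,-0.0282,0,0,0,0],[0,0,0,0.5,-0.5,0,0],[0,0,0,0.95,-1,0,0],[0,0,0,0.95,-1,0,0],[0,0,0,0.95,-1,0,0]]'>/dev/null
python3 -m inch '[[0,0,0,0.95,-1,0,0],[0,0,0,0.95,-1,0,0],[0,0,0,0.95,-1,0,0],[0,0,0,0.95,-1,0,0],[0,0,0,0.95,-1,0.2,0],[0,0,0,0.95,-1,0.3,0],[0,0,0,0.4,-0.5,0,0],[0,0,0,0,0,0,0]]'
python3 - <<'E'
from plan import *; from lidm import *; from rig import grab_frame
plan((423.7,-347,60),frame(.212))
for nm in("top","side"):
    f=grab_frame(nm); pickle.dump(f,open(nm+"2.pkl","wb")); print(nm); meas(f,6,22,70,45)
E
```

```text
clock: 10.85
eef_pos: [421.5, -342.9, 188.2]
tcp_rot: [3.139, -0.009, -2.932]
contact_force: [0.6, 0.1, -0.3]
opening: 1.002
grasp_force: 0.0
turn [ 0.0007 -0.0028 -0.0009] minrows 0.1 shift after turn [-0.0499 -0.1773  5.1284] | t 10.85 F [ 0.6  0.1 -0.3] open 1.002 g 0.0 q [-0.68  0.3   1.86 -0.01  0.98 -2.46] p [ 421.5 -342.9  188.2]
top
n 2368 x [nan nan] y [nan nan] zmed nan
(array([69.7,  2.5]), array([165.1,  89.8]), np.float64(0.002), np.float32(14.6), 2356, array([71.9,  2.6, 14.1], dtype=float32))
side
n 389 x [nan nan] y [nan nan] zmed nan
(array([-13.1, -22.7]), array([155.7,  62.6]), np.float64(1.061), np.float32(13.6), 387, array([ 9.2,  9.5, 11.9], dtype=float32))
```

```bash
python3 -m inch '[[0.0007,-0.0028,-0.0009,-0.05,-0.18,0.3,0],[0,0,0,0,0,0.7,0],[0,0,0,0,0,1,0],[0,0,0,0,0,1,0],[0,0,0,0,0,1,0],[0,0,0,0,0,0.7,0],[0,0,0,0,0,0.4,0],[0,0,0,0,0,0,0]]'
python3 - <<'E'
from plan import *; from lidm import *
plan((423.7,-347,18),frame(.212))
t=pickle.load(open("top2.pkl","rb"))
W=world(t); L=(W-O)@B; px=t["pixels"].astype(int)
m=(L[...,0]>-3)&(L[...,0]<190)&(abs(L[...,1])<60)&(L[...,2]>8)&(L[...,2]<25)&(px[...,0]>120)
m=cv2.morphologyEx(m.astype(np.uint8),cv2.MORPH_OPEN,np.ones((3,3)))>0
print(rect(L,m),np.percentile(L[m],[1,99],axis=0).round(1)); p=L[m][:,:2]; w,v=np.linalg.eigh(np.cov(p.T)); print("yaw",np.arctan(v[1,1]/v[0,1]))
c,nn=plane(L[m]); print("normal",nn)
rec=m&(px.min(-1)>150); print("tape",rect(L,rec))
cv2.imwrite("pics/lid2.png",cv2.resize(t["pixels"][190:320,250:420,::-1],None,fx=4,fy=4))
E
```

```text
clock: 11.62
eef_pos: [425.2, -343.0, 58.7]
tcp_rot: [3.139, -0.001, -2.925]
contact_force: [-0.5, 0.9, 0.1]
opening: 1.0
grasp_force: 0.0
turn [ 0.001  -0.0003  0.0014] minrows 0.0 shift after turn [ 0.0923 -0.1453  1.63  ] | t 11.62 F [-0.5  0.9  0.1] open 1.0 g 0.0 q [-0.68  0.5   1.94  0.    0.71 -2.47] p [ 425.2 -343.    58.7]
(array([74.3,  0.4]), array([153.9,  61.8]), np.float64(0.006), np.float32(15.1), 1930, array([77.2,  0.2, 14.9], dtype=float32)) [[  1.2 -29.7   9.5]
 [149.1  30.4  19.9]]
yaw 0.019918749192712044
normal [-0.0042  0.0027  1.    ]
tape (array([73.6,  0.6]), array([84.1, 33.7]), np.float64(0.001), np.float32(13.0), 428, array([75. ,  0.5, 12.9], dtype=float32))
```

View pics/lid2.png

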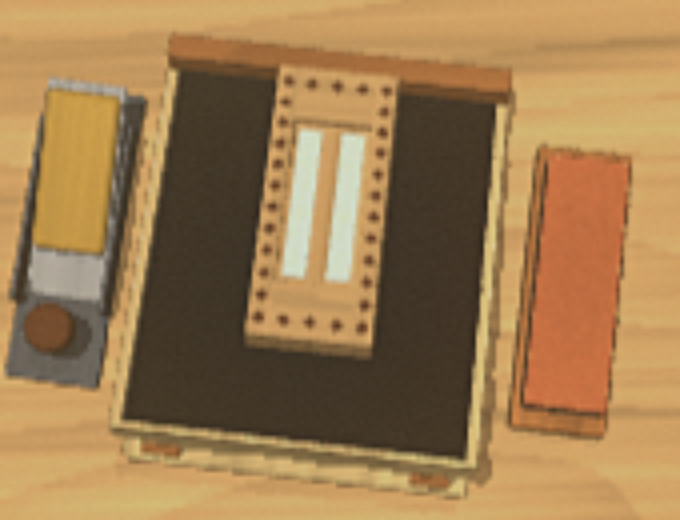

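Crop: lid square in the board's middle, lower end on the ledge at crop (335,75), recess up; it measures 74–75 mm up and 0.4 mm off the midline. Now the plaque.

```bash
python3 -m inch '[[0.001,-0.0003,0.0014,0.09,-0.14,0.2,0],[0,0,0,0,0,0.4,0],[0,0,0,0,0,0.4,0],[0,0,0,0,0,0.2,0],[0,0,0,0,0,0.08,0],[0,0,0,0,0,0,0],[0,0,0,0,0,0,0]]'
python3 - <<'E'
from plan import *
plan((423.8,-346.8,24),frame(.212))
E
```

```text
clock: 12.2
eef_pos: [424.3, -348.7, 29.0]
tcp_rot: [-3.139, 0.002, -2.931]
contact_force: [-0.3, -0.1, 0.8]
opening: 1.0
grasp_force: 0.0
turn [-0.001   0.0006 -0.0005] minrows 0.0 shift after turn [0.0054 0.0781 0.1998] | t 12.2 F [-0.3 -0.1  0.8] open 1.0 g 0.0 q [-0.69  0.55  1.94 -0.    0.65 -2.47] p [ 424.3 -348.7   29. ]
```

```bash
python3 -m inch '[[-0.0005,0,0,0,0.06,0.2,0],[0,0,0,0,0,0,0],[0,0,0,0,0,0,0]]' 40
python3 -m inch '[[0,0,0,0,0,0,0.3],[0,0,0,0,0,0,0.5],[0,0,0,0,0,0,0.7],[0,0,0,0,0,0,0.9],[0,0,0,0,0,0,0.9],[0,0,0,0,0,0,0.9],[0,0,0,0,0,0,0.9],[0,0,0,0,0,0,0.9]]'
python3 -c "
from plan import *
plan((423.8,-346.8,24),frame(.212))"
```

```text
clock: 12.45
eef_pos: [423.9, -347.0, 23.8]
tcp_rot: [-3.14, 0.002, -2.931]
contact_force: [0.7, -0.6, 0.3]
opening: 0.994
grasp_force: 0.0
clock: 13.12
eef_pos: [424.1, -347.3, 24.2]
tcp_rot: [-3.14, 0.002, -2.931]
contact_force: [-0.4, 0.3, 5.9]
opening: 0.337
grasp_force: 40.1
turn [-0.0006  0.0007 -0.0005] minrows 0.0 shift after turn [0.0093 0.0229 0.0082] | t 13.12 F [-0.4  0.3  5.9] open 0.337 g 40.1 q [-0.69  0.56  1.95  0.    0.64 -2.47] p [ 424.1 -347.3   24.2]
```

```bash
python3 -m inch '[[0,0,0,0,0,-0.1,0.9],[0,0,0,0,0,-0.4,0.9],[0,0,0,0,0,-1,0.9],[0,0,0,0,0,-1,0.9],[0,0,0,0,0,-1,0.9],[0,0,0,0,0,-0.6,0.9],[0,0,0,0,0,0,0.9],[0,0,0,0,0,0,0.9]]'
python3 - <<'E'
from plan import *; from h import *; from rig import grab_frame,r
s=r.sense(); f=grab_frame("side"); R=Ro.from_euler("xyz",s["tcp_rot"]).as_matrix()
W=world(f); T=(W-s["eef_pos"])@R
m=(abs(T[...,0])<60)&(abs(T[...,1])<35)&(T[...,2]>4)&(T[...,2]<30)
print("all in tool frame",m.sum(),np.percentile(T[m],[1,99],axis=0).round(1))
for lo,hi in((8,12),(12,16),(16,20),(20,24)):
    b=m&(T[...,2]>lo)&(T[...,2]<hi); print(lo,np.percentile(T[b][:,0],[1,99]).round(1),np.percentile(T[b][:,1],[1,99]).round(1),b.sum())
b=m&(T[...,0]>14)&(T[...,2]<13); print("top plane",plane(T[b])); b=m&(abs(T[...,0])>14)&(T[...,2]<13); print(plane(T[b]),b.sum())
v,u=np.nonzero(m); print(u.min(),u.max(),v.min(),v.max())
cv2.imwrite("pics/q1.png",cv2.resize(f["pixels"][max(0,v.min()-50):v.max()+40,u.min()-40:u.max()+40,::-1],None,fx=3.5,fy=3.5))
plan((568,-42,190),frame(-.141,[.2558,-.0362,.9661]))
E
```

```text
clock: 13.78
eef_pos: [424.2, -347.4, 127.5]
tcp_rot: [-3.138, 0.003, -2.931]
contact_force: [-0.6, 0.6, -0.4]
opening: 0.338
grasp_force: 39.6
all in tool frame 723 [[-35.9 -29.    4.6]
 [ 41.   16.8  22.9]]
8 [-21.7  40.6] [-28.7  14.4] 403
12 [-27.2  41.1] [-27.8  17. ] 98
16 [-38.9  41. ] [-23.1  14.3] 76
20 [-38.2  40.8] [-21.4  11.2] 61
top plane (array([27.92395943, -2.64129012, 10.42800025]), array([-0.00511426,  0.00623514,  0.99996748]))
(array([26.93033623, -2.35916494, 10.43128917]), array([-7.07057942e-04,  5.20518059e-03,  9.99986203e-01])) 309
287 341 336 372
turn [-0.0149  0.083   0.1112] minrows 3.5 shift after turn [-3.2127 12.8846 -3.4922] | t 13.83 F [-0.4 -0.9 -0.4] open 0.338 g 39.6 q [-0.69  0.39  1.91  0.    0.84 -2.47] p [ 423.6 -346.9  126.4]
```

View pics/q1.png

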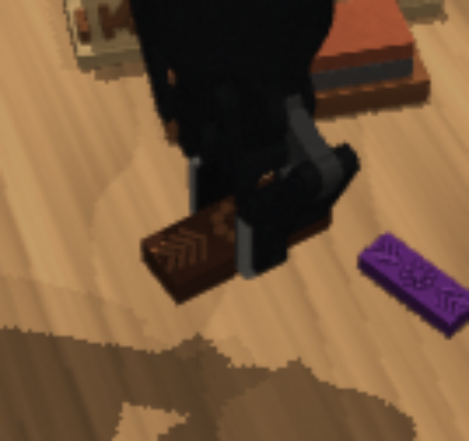

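Crop: plaque held level by its middle, carved face up, left end at crop (165,265). It sits about 1 mm off the grip centre, with its underside 24 mm ahead of the TCP. Carrying it high over the stone.

```bash
python3 -m inch '[[0,0,0,0,0,-0.7,0.9],[0,0,0,0,0,-1,0.9],[0,0,0,0,0,-1,0.9],[0,0,0,0,0,-0.7,0.9],[-0.0037,0.0207,0.0278,0,0,0,0.9],[-0.0037,0.0207,0.0278,0,0,0,0.9],[-0.0037,0.0208,0.0278,0,0,0,0.9],[-0.0037,0.0208,0.0278,0,0,0,0.9]]'
python3 -m inch '[[0,0,0,-0.15,0.5,0,0.9],[0,0,0,-0.25,1,0,0.9],[0,0,0,-0.25,1,0,0.9],[0,0,0,-0.25,1,0,0.9],[0,0,0,-0.25,1,0,0.9],[0,0,0,-0.25,1,0,0.9],[0,0,0,-0.25,1,0,0.9],[0,0,0,-0.25,1,0,0.9]]'
python3 -m inch '[[0,0,0,-0.25,1,0,0.9],[0,0,0,-0.25,1,0,0.9],[0,0,0,-0.25,1,0,0.9],[0,0,0,-0.25,1,0,0.9],[0,0,0,-0.2,0.8,0,0.9],[0,0,0,0,0.4,0,0.9],[0,0,0,0,0,0,0.9],[0,0,0,0,0,0,0.9]]' >/dev/null
sed -i 's/75,0,20/74,0,85/' bt.py; python3 bt.py
```

```text
clock: 14.5
eef_pos: [423.1, -346.5, 210.5]
tcp_rot: [-3.141, -0.266, 2.996]
contact_force: [0.4, 0.0, -1.2]
opening: 0.339
grasp_force: 39.6
clock: 15.17
eef_pos: [494.9, -165.7, 197.8]
tcp_rot: [3.14, -0.262, 3.003]
contact_force: [0.1, -0.7, -0.4]
opening: 0.337
grasp_force: 39.6
TCP in board [130.3   5.1 124.7] F board [ 0.1 -0.4 -0.7]
turn [-0.0003 -0.0003  0.0006] minrows 0.0 shift after turn [-2.2535  0.2063  1.5897] | t 15.83 F [-0.3  0.4 -0.7] open 0.337 g 39.6 q [-0.09  0.43  1.7   0.01  1.28 -1.53] p [541.5 -43.1 190.7]
```

```bash
python3 -m inch '[[0,0,0.0006,-0.4,0.1,0,0.9],[0,0,0,-0.7,0.1,0.2,0.9],[0,0,0,-0.7,0,0.4,0.9],[0,0,0,-0.45,0,0.5,0.9],[0,0,0,0,0,0.3,0.9],[0,0,0,0,0,0.1,0.9],[0,0,0,0,0,0,0.9],[0,0,0,0,0,0,0.9]]' >/dev/null; sed -i 's/74,0,85/74,0,50.3/' bt.py; python3 bt.py
```

```text
TCP in board [73.9  0.6 88.3] F board [0.4 0.4 0. ]
turn [-0.0001 -0.0001 -0.0007] minrows 0.0 shift after turn [0.0046 0.0259 1.5208] | t 16.5 F [-0.4 -0.3  0.1] open 0.34 g 39.6 q [-0.09  0.55  1.62  0.01  1.23 -1.52] p [586.8 -44.9 140.9]
```

```bash
python3 -m inch '[[0,0,-0.0004,0,0.02,0.2,0.9],[0,0,0,0,0,0.3,0.9],[0,0,0,0,0,0.4,0.9],[0,0,0,0,0,0.25,0.9],[0,0,0,0,0,0.1,0.9],[0,0,0,0,0,0.05,0.9],[0,0,0,0,0,0,0.9],[0,0,0,0,0,0,0.9]]' >/dev/null; python3 bt.py
cat > fin.py <<'E'
from plan import *; from lidm import *; from rig import grab_frame,r
import sys
f=grab_frame("side"); W=world(f); L=(W-O)@B; px=f["pixels"].astype(int)
lid=(L[...,2]>11)&(L[...,2]<19)&(L[...,0]>-2)&(L[...,0]<165)&(abs(L[...,1])<40)&(px[...,0]>75)
s=r.sense(); R=Ro.from_euler("xyz",s["tcp_rot"]).as_matrix(); T=(W-s["eef_pos"])@R
pl=(abs(T[...,0])<60)&(abs(T[...,1])<19)&(T[...,2]>9)&(T[...,2]<26)
for nm,m in(("lid",lid),("plq",pl)):
    p=L[m]; print(nm,len(p),np.percentile(p,[1,99],axis=0).round(1),"xmid",np.percentile(p[:,0],[1,99]).mean().round(1))
for k in (-30,30):
    b=pl&(abs(L[...,0]-s_x-k)<10) if (s_x:=((s["eef_pos"]-O)@B)[0]) else pl
    p=L[b]; t=p[p[:,2]>np.percentile(p[:,2],60)] if len(p) else p; print(k,len(p),p.min(0).round(1) if len(p) else '',p.max(0).round(1) if len(p) else '')
b=lid&(L[...,1]>10); print("lid near side x by edge",np.percentile(L[b],[1,99],axis=0).round(1))
cv2.imwrite(sys.argv[1],cv2.resize(f["pixels"][205:305,245:385,::-1],None,fx=5.6,fy=5.6))
E
python3 fin.py pics/f1.png
```

```text
TCP in board [73.3 -0.3 55.7] F board [ 0.4 -0.8 -1.6]
turn [-0.0001  0.0001 -0.0002] minrows 0.0 shift after turn [ 0.0284 -0.0125  0.2154] | t 17.17 F [-0.7  0.9 -1.5] open 0.339 g 39.6 q [-0.08  0.58  1.66  0.02  1.17 -1.52] p [579.2 -42.9 109.2]
lid 754 [[  0.7 -29.   11. ]
 [150.1  34.5  17.1]] xmid 75.4
plq 337 [[ 35.2 -15.5  31.1]
 [114.1  18.3  46.6]] xmid 74.6
-30 97 [ 34.8 -13.9  30.2] [53.1 18.3 46.7]
30 125 [ 93.4 -15.5  30.1] [113.2  18.3  46.7]
lid near side x by edge [[  1.2  10.3  11. ]
 [149.2  34.8  17.2]]
```

View pics/f1.png

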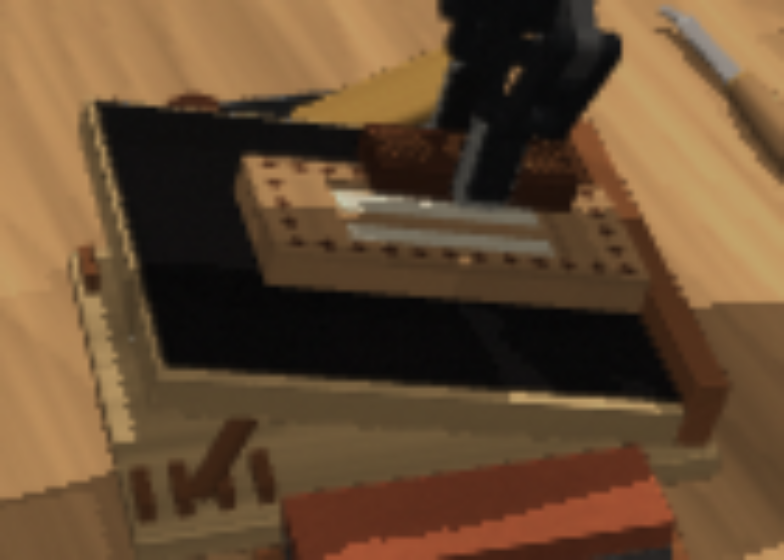

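Crop: plaque parallel above the lid, bottom edge at crop (370,190)–(575,205), clear of it. It is 0.7 mm low along the slope and 5 mm too high. Final small move.

```bash
python3 -m inch '[[0,0,0,0.03,-0.01,0.07,0.9],[0,0,0,0,0,0.07,0.9],[0,0,0,0,0,0.06,0.9],[0,0,0,0,0,0.015,0.9],[0,0,0,0,0,0,0.9],[0,0,0,0,0,0,0.9],[0,0,0,0,0,0,0.9],[0,0,0,0,0,0,0.9]]' >/dev/null; python3 bt.py; python3 fin.py pics/f2.png
```

```text
TCP in board [74.2  0.  50.2] F board [-0.2 -0.3  0.4]
turn [-0.0001  0.     -0.0002] minrows 0.0 shift after turn [-0.0063  0.0004 -0.0037] | t 17.88 F [0.4 0.3 0.3] open 0.342 g 39.6 q [-0.08  0.58  1.66  0.02  1.16 -1.52] p [576.9 -42.9 104.2]
lid 682 [[  1.5 -29.   11. ]
 [150.3  35.1  17. ]] xmid 75.9
plq 329 [[ 35.8 -14.1  25.8]
 [114.9  18.7  41.1]] xmid 75.4
-30 95 [ 35.2 -11.   25.5] [54.  19.  41.1]
30 125 [ 94.4 -13.3  24.7] [114.2  18.5  41.1]
lid near side x by edge [[  2.   10.2  11.1]
 [149.2  35.5  17. ]]
```

View pics/f2.png

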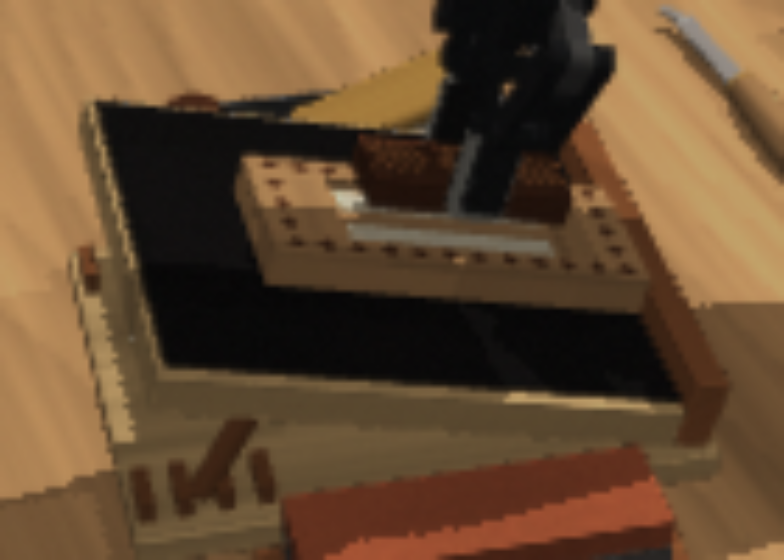

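Crop: the plaque hovers centred and parallel, its end over the recess at crop (360,200), and the lid is undisturbed. The gap is about 10 mm. Handing in.

```bash
python3 -c "
from rig import r
print(r.sense()['qvel'].round(3)); print(r.sign_off())"
```

```text
[ 0.     0.001  0.002 -0.002 -0.    -0.   ]
the job is handed in; nothing more can be done
None
```

The lid is released flat on the easel, square and against the ledge, and the plaque is held still about 10 mm above it, centred over the recess and parallel to it; the job was handed in at about 18 s, and no verdict came back.

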